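Load the belt carriers for teaching the height probe

TASK

The height probe on the conveyor is to be taught with test pieces of rising height. Take the four black test pieces from the bench and stand one upright in the pocket of each carrier on the belt, in order of height: the shortest on the carrier next to the probe stand, rising to the tallest on the carrier farthest from it.

Things in the scene. Friction and masses are not known exactly. Their poses are not given: they have to be found in the camera images.
- piece_35: the shortest test piece: solid upright cylinder of black plastic, 40 mm in diameter, 35 mm tall, about 51 g, with a small flat metal disc in the middle of its top face; stands loose on the bench. Origin: centre of its underside; z along its axis, up.
- piece_50: the second shortest test piece: solid upright cylinder of black plastic, 40 mm in diameter, 50 mm tall, about 72 g, with a small flat metal disc in the middle of its top face; stands loose on the bench. Origin: centre of its underside; z along its axis, up.
- piece_65: the second tallest test piece: solid upright cylinder of black plastic, 40 mm in diameter, 65 mm tall, about 94 g, with a small flat metal disc in the middle of its top face; stands loose on the bench. Origin: centre of its underside; z along its axis, up.
- piece_80: the tallest test piece: solid upright cylinder of black plastic, 40 mm in diameter, 80 mm tall, about 116 g, with a small flat metal disc in the middle of its top face; stands loose on the bench. Origin: centre of its underside; z along its axis, up.
- carrier_a: one of four identical fixed carriers in a row on the belt (names shuffled; tell them apart by place): grey plate 76 x 76 x 8 mm with a round pocket in the middle, an aluminium rim 56 mm inside, 68 mm outside, 5 mm high above the plate; pieces stand on the plate inside it. Origin: centre of its underside, on the belt, 65 mm above the bench; z up, y along the belt. Carriers are about 90 mm apart.
- carrier_b: one of four identical fixed carriers in a row on the belt (names shuffled; tell them apart by place): grey plate 76 x 76 x 8 mm with a round pocket in the middle, an aluminium rim 56 mm inside, 68 mm outside, 5 mm high above the plate; pieces stand on the plate inside it. Origin: centre of its underside, on the belt, 65 mm above the bench; z up, y along the belt. Carriers are about 90 mm apart.
- carrier_c: one of four identical fixed carriers in a row on the belt (names shuffled; tell them apart by place): grey plate 76 x 76 x 8 mm with a round pocket in the middle, an aluminium rim 56 mm inside, 68 mm outside, 5 mm high above the plate; pieces stand on the plate inside it. Origin: centre of its underside, on the belt, 65 mm above the bench; z up, y along the belt. Carriers are about 90 mm apart.
- carrier_d: one of four identical fixed carriers in a row on the belt (names shuffled; tell them apart by place): grey plate 76 x 76 x 8 mm with a round pocket in the middle, an aluminium rim 56 mm inside, 68 mm outside, 5 mm high above the plate; pieces stand on the plate inside it. Origin: centre of its underside, on the belt, 65 mm above the bench; z up, y along the belt. Carriers are about 90 mm apart.
- probe_stand: height-probe stand at one end of the row (either end), fixed: aluminium column 30 mm square, 235 mm tall, beyond the belt, with an arm over the belt and a slim steel probe pointing down, top 280 mm. Origin: on the bench under the probe; x to the column, 76 mm off, y along the belt. Next carrier 115 mm off. Mirrored at the other end: a stop bar 156 mm wide, 98 mm tall. Belt frame 110 x 580 x 68 mm.
Mind the look-alikes: they are no part of the job. What is shaped like the piece_35 but orange is not meant.

How it is judged:
By the outcome, as a careful person would: the job done as asked, in the order asked, and still so for the second after the job is handed in, with the robot touching nothing.
It also fails if it takes over 96 s, if anything falls off the work surface, if the arm or the gripper's body presses on something with over 40 N, if the wrist force passes 120 N, or if a joint passes its speed limit or range.

ROBOT

A 6-joint arm with a two-finger parallel gripper is mounted at the origin on the work surface. World frame = base frame: x ahead of the robot, y to its left, z up, the work surface at z = 0. Lengths are in m, angles in rad, forces in N, time in s.
With the tool pointing down it reaches from about 0.4 to 0.825 m from the base axis. Payload 7 kg.
Tool frame: the origin (TCP) lies at the centre of the arm's flange, where the gripper is bolted on; the fingertips stand 178 mm ahead of it and the grasp point (between the pads) lies 159 mm ahead of it; z points along the fingers, y is the direction in which the jaws open and shut (so a half turn about z gives the same grasp; the last joint's range is limited). The gripper opens to 88 mm and grips with 3 to 60 N. Pads are 19 mm wide; open, the fingers measure 130 mm over their backs; the gripper's body (78 mm by 193 mm) begins 47 mm behind the grasp point.
Start: joints at [-0.817, 0.359, 0.012, 0, -1.224, -0.288], TCP at [0.303, -0.603, 0.405] pointing down, gripper open.
Joint ranges: [-3.07, 3.07], [-1.43, 2.12], [-1.02, 1.25], [-3.03, 1.67], [-3.05, -0], [-3.03, 3.03]. Speed limits (rad/s): [2.39, 2.39, 3.01, 3.14, 3.14, 3.14].

INTERFACE

Orientations are given as [roll, pitch, yaw] about the fixed x, y, z axes, in that order (R = Rz(yaw) Ry(pitch) Rx(roll)).
In Python, from station import * gives the robot as it stands.
- The arm moves only by the tool send_rows, never from a script. Its argument "motion" is a list of rows, each an object with "offset": the shift along the tool's x, y, z in cm, a list of three; "turn": the turn about the tool's z in degrees. In form: [{"offset": [x, y, z], "turn": turn}, ...]. A call has 1 to 8 rows; each row is the pose to reach, as a shift and turn from the pose commanded when the call began, along the tool's axes at that moment; what a row does not reach only later rows make up. A row lasts 1/10 s, in which the tool goes at most 50 mm and 8.59 degrees, less where a joint would pass 70% of its speed; a pose out of reach is approached as far as the arm can. A call with a gripper value outside its range is refused whole. "hand" is the opening, from -1 (shut) to 1 (fully open), set as the call begins (left out, the last holds). The fingers move at their own pace and stop on an object; "squeeze" is the grip in N (left out, the last holds). Time passes only in rows, so rows that repeat a pose let the fingers close. It gives the time, the measured TCP pose, the force and the opening at its end, in the units of the state.
- get_state(): the state, without advancing time (a new reading comes with each control period).
- grab_frame(name): name is "scene" or "top" or "wrist"; returns a dict with "frame" (420x560x3 uint8, blue, green, red), "range_z" (420x560 float32, m along the optical axis (not along the pixel's ray), 0 where there is no reading), "vertical_fov" (degrees; the focal length in pixels is half the picture's height over the tangent of half this angle, whatever the lens; pixels are square), "cx", "cy" (the principal point, pixels), "k1" (the pictures are not rectified: a ray, as slopes to the right and down, at radius r is drawn at 1 + k1 r^2 times it, then the intrinsics apply), "cam_to_world" (4x4, takes a point from camera to world coordinates). Camera axes: x right, y up, looking along -z (the intrinsics and any distortion apply to the point x, -y, -z); pixel columns grow to the right and rows downward; lengths in m; the calibration is good to about 2 mm. A picture is of the moment at which its call begins.
- job_done(): hands the job in, once; it reports no verdict.
The state is a dict: "t": time; "q": joint angles; "qd": joint speeds; "joint_efforts": joint torques, N m; "eef_pos": TCP position; "ee_rot": TCP orientation; "force": force on the tool from outside, world axes, zero at the start; "moment": the same for the moment, N m; "width": finger opening in m.
Only numpy, scipy, OpenCV 4.12 (cv2) and the standard library are available. Lean on these libraries where they do the work, as an engineer would, in place of code of your own. Each camera call takes 0.05 s, during which the arm holds its last target. There are 200 camera calls.

## Working session

There is one attempt and no reset: what is moved stays moved. The work goes in short steps, Python scripts to look and compute and a tool call to move; the robot and the scene stay as the last step left them, time stands still between calls to the robot, and variables do not carry over. Pictures are saved under pics/ and viewed, about 12 in all and at most 16, crops included, and the job is handed in when it is done.

Besides the shell and the picture viewer there is one more tool, called after "Emit:" as name([rows], argument=value, ...), one row to a line, values as JSON. send_rows: Moves the arm, as the interface text tells. Its arguments: {"type":"object","properties":{"motion":{"type":"array"},"hand":{"type":"number"},"squeeze":{"type":"number"}},"required":["motion"]}

```bash
mkdir -p pics; ls; cat > h.py <<'E'
from station import *
import numpy as np, cv2
def cloud(name):
    f=grab_frame(name); im=f["frame"]; z=f["range_z"]; h,w=z.shape
    fl=h/2/np.tan(np.radians(f["vertical_fov"])/2)
    K=np.array([[fl,0,f["cx"]],[0,fl,f["cy"]],[0,0,1.]])
    uv=np.stack(np.meshgrid(np.arange(w),np.arange(h)),-1).reshape(-1,1,2).astype(np.float64)
    s=cv2.undistortPoints(uv,K,np.array([f["k1"],0,0,0,0.])).reshape(h,w,2)
    P=np.stack([s[...,0]*z,-s[...,1]*z,-z,np.ones_like(z)],-1)@np.array(f["cam_to_world"]).T
    P=P[...,:3]; P[z==0]=np.nan
    return im,P,f
E
python3 - <<'E'
from h import *
for n in ("scene","top"):
    im,P,f=cloud(n); cv2.imwrite(f"pics/{n}0.png",im); np.savez(f"{n}0.npz",im=im,P=P); print(n,np.array(f["cam_to_world"])[:3,3],f["k1"],f["vertical_fov"],(f["range_z"]==0).mean())
s=get_state();print(s)
E
```

```text
pics
scene [ 0.90861297 -0.3203643   0.85227124] -0.10912195786359767 56.360155498112015 0.004047619047619047
top [ 0.43766854 -0.00420808  0.87280866] -0.07057934969223659 56.355915781835755 0.004124149659863945
{'t': 0.1, 'q': array([-8.16896371e-01,  3.59337286e-01,  1.11686326e-02, -2.97133040e-04,
       -1.22411429e+00, -2.88110498e-01]), 'qd': array([ 9.89421751e-05, -9.44235173e-04,  3.96162526e-03,  8.92682183e-04,
       -5.19277563e-04, -1.20166525e-03]), 'joint_efforts': array([-1.32391517e-03, -5.84164917e+01,  2.93753725e+01,  7.01560959e+00,
        1.01236906e-02, -5.28119756e-05]), 'eef_pos': array([ 0.30309192, -0.60294149,  0.40381189]), 'ee_rot': array([ 3.14008793e+00, -1.54621654e-04, -2.67590425e+00]), 'force': array([-0.80112589,  0.29472065, -0.14825163]), 'moment': array([-0.02493121,  0.01491256,  0.02404152]), 'width': 0.08778211685577658}
```

View pics/scene0.png

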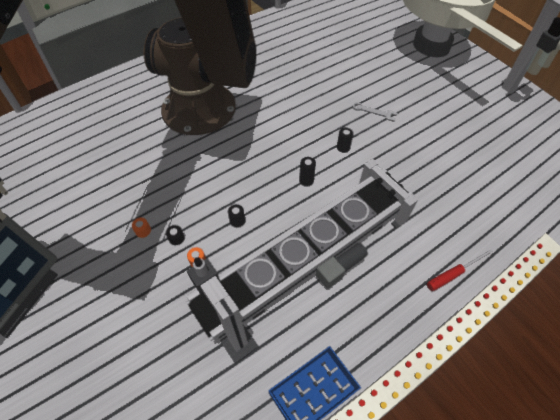

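View pics/top0.png

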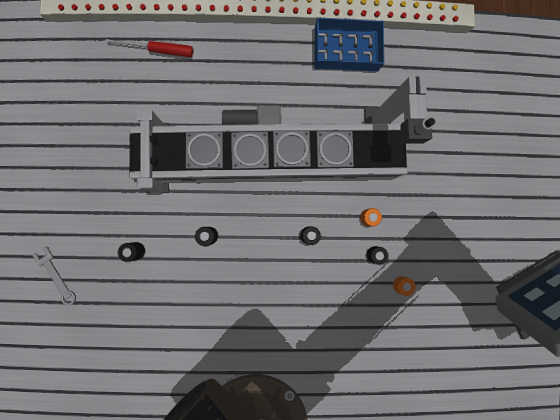

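The scene shows the probe stand at the right (−y) end in the top view. The black pieces are at top pixels (377,255), (311,235), (205,236) and (128,252). The orange decoys are at (372,217) and (404,286), and the carriers are at (204..336,150).

```bash
python3 - <<'E'
import numpy as np, cv2
for cam in ("top","scene"):
    d=np.load(cam+"0.npz"); im,P=d["im"],d["P"]
    x,y,z=P[...,0],P[...,1],P[...,2]
    print(cam,"table z",np.nanmedian(z[(x>.3)&(x<.4)]))
    m=(z>.015)&(z<.15)&(x>.25)&(x<.52)&(abs(y)<.5)
    n,l,st,c=cv2.connectedComponentsWithStats(m.astype(np.uint8))
    for i in range(1,n):
        if st[i,4]<60: continue
        k=l==i; h=np.percentile(z[k],95); t=k&(z>h-.006)
        pts=P[t][:,:2].astype(np.float32); (cx,cy),r=cv2.minEnclosingCircle(pts)
        print(c[i].round(),st[i,4],"h %.4f med %.4f mean"%(h,np.median(z[t])),pts.mean(0).round(4),"circ",round(cx,4),round(cy,4),round(r,4),np.median(im[t],0))
    # carriers
    m=(z>.074)&(z<.0825)&(x>.5)&(x<.75)
    n,l,st,c=cv2.connectedComponentsWithStats(m.astype(np.uint8))
    print("belt x range")
    for zz in (.073,.078):
        k=(abs(z-zz)<.002)&(x>.5)&(x<.8)&(abs(y)<.4); print(zz,k.sum(),np.nanpercentile(x[k],[2,50,98]).round(3))
    for i in range(1,n):
        if st[i,4]>40:
            p=P[l==i]; print(c[i].round(),st[i],p[:,:2].min(0).round(4),p[:,:2].max(0).round(4),p.mean(0).round(4))
E
```

```text
top table z 0.0003064743190352992
[150. 189.] 98 h 0.1001 med 0.0973 mean [0.5186 0.2243] circ 0.5188 0.2249 0.0132 [148. 145. 146.]
[372. 217.] 296 h 0.0370 med 0.0347 mean [ 0.467  -0.2489] circ 0.4668 -0.249 0.02 [ 46. 109. 195.]
[206. 236.] 362 h 0.0825 med 0.0801 mean [0.4221 0.1063] circ 0.4218 0.1063 0.0202 [42. 40. 41.]
[310. 235.] 303 h 0.0523 med 0.0501 mean [ 0.4255 -0.1121] circ 0.4258 -0.1125 0.02 [47. 46. 46.]
[130. 252.] 419 h 0.0671 med 0.0650 mean [0.3869 0.267 ] circ 0.3866 0.2679 0.0205 [33. 31. 31.]
[378. 255.] 302 h 0.0372 med 0.0346 mean [ 0.3831 -0.2636] circ 0.3828 -0.2644 0.0204 [40. 40. 39.]
[405. 286.] 314 h 0.0371 med 0.0347 mean [ 0.3164 -0.3239] circ 0.3172 -0.3249 0.0214 [ 20.  54. 100.]
belt x range
0.073 3679 [0.563 0.603 0.642]
0.078 916 [0.566 0.602 0.638]
[335. 149.] [317 131  37  36 371] [ 0.569  -0.1959] [ 0.6426 -0.1206] [ 0.6046 -0.158   0.0765]
[204. 149.] [187 132  36  36 355] [0.5626 0.075 ] [0.6351 0.1464] [0.5984 0.112  0.077 ]
[249. 150.] [232 132  35  36 350] [ 0.5643 -0.0153] [0.6366 0.0551] [0.5996 0.0197 0.0768]
[291. 148.] [274 132  
[... 459 characters left out ...]
244] circ 0.316 -0.3263 0.0221 [ 34.  56. 108.]
[174. 234.] 251 h 0.0391 med 0.0372 mean [ 0.385  -0.2648] circ 0.3846 -0.2649 0.0203 [41.  40.  41.5]
[195. 254.] 201 h 0.0398 med 0.0375 mean [ 0.4658 -0.2483] circ 0.4675 -0.2482 0.0204 [ 66. 111. 202.]
belt x range
0.073 2332 [0.552 0.607 0.658]
0.078 1215 [0.569 0.606 0.645]
[354. 211.] [334 194  42  36 681] [0.5631 0.0726] [0.6395 0.1498] [0.6017 0.1108 0.0765]
[323. 231.] [301 212  46  40 703] [ 0.5632 -0.0219] [0.641  0.0567] [0.6029 0.0161 0.0765]
[294. 252.] [271 232  47  42 764] [ 0.5686 -0.1078] [ 0.6442 -0.0311] [ 0.6086 -0.0694  0.0764]
[260. 274.] [236 253  49  44 923] [ 0.5687 -0.1976] [ 0.6457 -0.12  ] [ 0.6092 -0.1605  0.0766]
```

Emit:
send_rows([
  {"offset": [-2.8,3.3,0],"turn": -7.9},
  {"offset": [-5.6,6.6,0],"turn": -15.8},
  {"offset": [-8.4,10,0],"turn": -23.7},
  {"offset": [-11.2,13.3,0],"turn": -31.6},
  {"offset": [-14,16.6,0],"turn": -39.5},
  {"offset": [-16.8,20,0],"turn": -47.5},
  {"offset": [-19.6,23.3,0],"turn": -55.4},
  {"offset": [-22.5,26.6,0],"turn": -63.3},
], hand=0.45, squeeze=20)

```text
t: 0.9
eef_pos: [0.3845, -0.2627, 0.4045]
ee_rot: [3.142, 0.0, -1.566]
force: [0.6, 0.6, 1.1]
width: 0.0637
```

```bash
python3 - <<'E'
from h import *
s=get_state();print(s['t'],s['q'].round(3),s['eef_pos'].round(4),s['ee_rot'].round(4),s['width'])
E
```

```text
0.9 [-0.175  0.007 -0.429 -0.    -1.135  0.18 ] [ 0.3845 -0.2627  0.4045] [ 3.1416e+00  2.0000e-04 -1.5657e+00] 0.06367716055009386
```

Emit:
send_rows([
  {"offset": [0,0,4]},
  {"offset": [0.1,0,8.5]},
  {"offset": [0.1,0,13]},
  {"offset": [0.1,0,17]},
  {"offset": [0.1,0,19.5]},
  {"offset": [0.1,0,21]},
  {"offset": [0.1,0,21.8]},
  {"offset": [0.1,0,21.8]},
])

```text
validation failed for argument at $.mo...
```

Emit:
send_rows([
  {"offset": [0,0,0]},
  {"offset": [0,0,0]},
  {"offset": [0,0,0]},
  {"offset": [0,0,0]},
  {"offset": [0,0,0]},
], hand=-1, squeeze=20)

```text
validation failed for argument at $.mo...
```

Turn is required in every row.

Emit:
send_rows([
  {"offset": [0,0,4],"turn": 0},
  {"offset": [0.1,0,8.5],"turn": 0},
  {"offset": [0.1,0,13],"turn": 0},
  {"offset": [0.1,0,17],"turn": 0},
  {"offset": [0.1,0,19.5],"turn": 0},
  {"offset": [0.1,0,21],"turn": 0},
  {"offset": [0.1,0,21.8],"turn": 0},
  {"offset": [0.1,0,21.8],"turn": 0},
])

```text
t: 1.7
eef_pos: [0.3844, -0.2653, 0.1858]
ee_rot: [3.139, 0.0, -1.571]
force: [-0.4, -0.8, -0.2]
width: 0.0633
```

Emit:
send_rows([
  {"offset": [0,0,0],"turn": 0},
  {"offset": [0,0,0],"turn": 0},
  {"offset": [0,0,0],"turn": 0},
  {"offset": [0,0,0],"turn": 0},
  {"offset": [0,0,0],"turn": 0},
  {"offset": [0,0,0],"turn": 0},
], hand=-1, squeeze=20)

```text
t: 2.3
eef_pos: [0.3849, -0.2654, 0.1873]
ee_rot: [-3.141, -0.0, -1.571]
force: [-1.3, 2.0, 7.0]
width: 0.0393
```

Emit:
send_rows([
  {"offset": [0,0,-3],"turn": 0},
  {"offset": [-2,0,-7],"turn": 0},
  {"offset": [-5,0,-11],"turn": 0},
  {"offset": [-9,0,-13],"turn": 0},
  {"offset": [-10.7,-4,-13],"turn": 0},
  {"offset": [-10.7,-8,-13],"turn": 0},
  {"offset": [-10.7,-12,-13],"turn": 0},
  {"offset": [-10.7,-15,-13],"turn": 0},
])

```text
t: 3.1
eef_pos: [0.5368, -0.1579, 0.3169]
ee_rot: [-3.14, -0.0, -1.57]
force: [-0.3, -0.2, -0.3]
width: 0.0393
```

Emit:
send_rows([
  {"offset": [0,-3,0],"turn": 0},
  {"offset": [0,-6,0],"turn": 0},
  {"offset": [0,-7.2,0],"turn": 0},
  {"offset": [0,-7.2,2],"turn": 0},
  {"offset": [0,-7.2,3.5],"turn": 0},
  {"offset": [0,-7.2,3.5],"turn": 0},
])

```text
t: 3.7
eef_pos: [0.6055, -0.1583, 0.2793]
ee_rot: [3.137, 0.001, -1.572]
force: [-0.5, 0.7, -1.2]
width: 0.0397
```

```bash
python3 - <<'E'
from h import *
a=grab_frame("wrist")["frame"]; cv2.imwrite("pics/w1.png",a)
b,P,f=cloud("scene"); cv2.imwrite("pics/s1.png",cv2.resize(b[180:340,160:400],None,fx=3,fy=3))
print(get_state()['eef_pos'].round(4))
E
```

```text
[ 0.6065 -0.1585  0.2819]
```

View pics/w1.png

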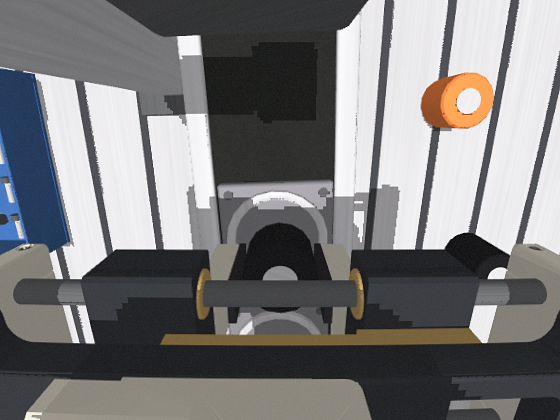

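View pics/s1.png

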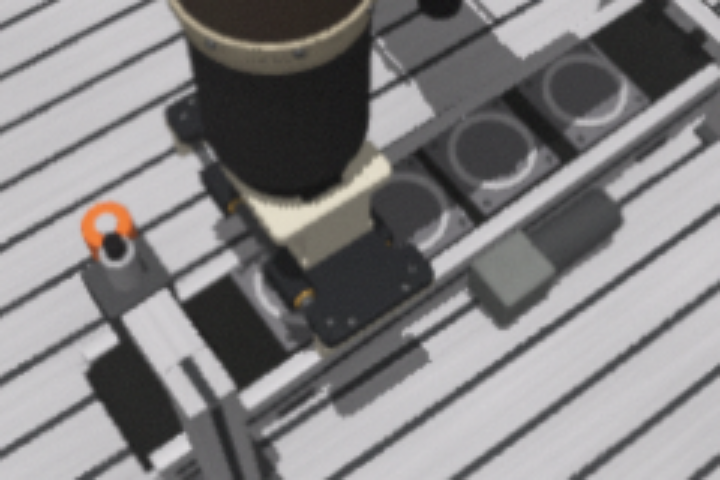

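The wrist view shows the black piece at (280,260), centred over the nearest ring at about (275,225). The scene crop shows the gripper well clear of the probe stand. Next I lower the piece and release it.

Emit:
send_rows([
  {"offset": [0,0,1],"turn": 0},
  {"offset": [0,0,1.7],"turn": 0},
  {"offset": [0,0,2.1],"turn": 0},
  {"offset": [0,0,2.1],"turn": 0},
  {"offset": [0,0,2.1],"turn": 0},
])

```text
t: 4.3
eef_pos: [0.6067, -0.1584, 0.2606]
ee_rot: [-3.141, 0.0, -1.571]
force: [-0.5, -0.1, 0.3]
width: 0.0395
```

Emit:
send_rows([
  {"offset": [0,0,0],"turn": 0},
  {"offset": [0,0,0],"turn": 0},
  {"offset": [0,0,0],"turn": 0},
  {"offset": [0,0,-2],"turn": 0},
  {"offset": [0,0,-5],"turn": 0},
  {"offset": [0,0,-9],"turn": 0},
  {"offset": [0,0,-12],"turn": 0},
  {"offset": [0,0,-12],"turn": 0},
], hand=0.45)

```text
t: 5.1
eef_pos: [0.6078, -0.1587, 0.3861]
ee_rot: [-3.133, -0.001, -1.57]
force: [0.2, 0.4, 0.0]
width: 0.0632
```

Emit:
send_rows([
  {"offset": [-1,4,0],"turn": 0},
  {"offset": [-2,8,0],"turn": 0},
  {"offset": [-3,12,0],"turn": 0},
  {"offset": [-4,16,0],"turn": 0},
  {"offset": [-4.5,18,3],"turn": 0},
  {"offset": [-4.5,18,7],"turn": 0},
  {"offset": [-4.5,18,9],"turn": 0},
  {"offset": [-4.5,18,9],"turn": 0},
])

```text
t: 5.9
eef_pos: [0.4253, -0.1134, 0.2883]
ee_rot: [3.137, -0.0, -1.571]
force: [-0.0, 0.3, -0.1]
width: 0.0638
```

```bash
python3 - <<'E'
from h import *
print(get_state()['eef_pos'].round(4))
im,P,f=cloud("wrist"); cv2.imwrite("pics/w2.png",im)
x,y,z=P[...,0],P[...,1],P[...,2]
def top(cx,cy,h,im=im,P=P):
    m=(np.hypot(P[...,0]-cx,P[...,1]-cy)<.04)&(abs(P[...,2]-h)<.005)&(im.max(2)<250)
    p=P[m][:,:2].astype(np.float32); c,r=cv2.minEnclosingCircle(p) if len(p)>5 else ((0,0),0); print(len(p),np.round(c,4),round(r,4),np.nanmedian(P[m][:,2]) if len(p) else 0)
top(.427,-.113,.05)
im,P,f=cloud("top"); cv2.imwrite("pics/t2.png",cv2.resize(im[90:320,90:450],None,fx=2,fy=2))
top(.607,-.159,.108,im,P)
E
```

```text
[ 0.4253 -0.1134  0.2883]
1890 [ 0.4254 -0.115 ] 0.0202 0.04965690362297942
310 [ 0.6067 -0.1563] 0.0203 0.10766441882683009
```

View pics/t2.png

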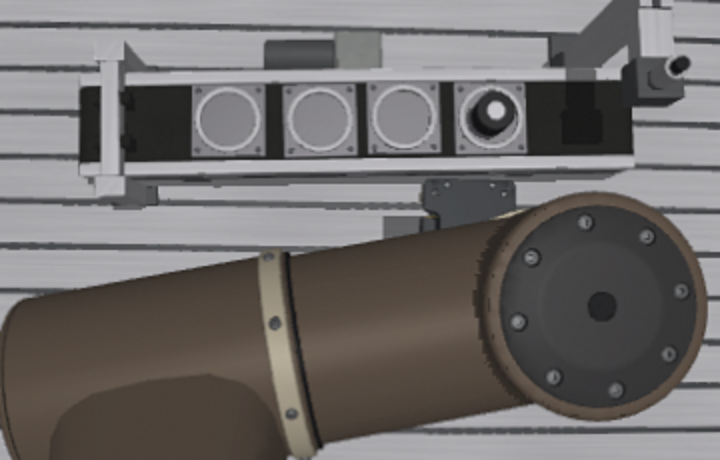

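The top view shows piece_35 upright inside the ring nearest the probe, at crop pixel (492,112). The other three pockets are empty. Next is piece_50.

Emit:
send_rows([
  {"offset": [0,0,4],"turn": 0},
  {"offset": [0.1,0,7],"turn": 0},
  {"offset": [0.1,0,9],"turn": 0},
  {"offset": [0.1,0,10],"turn": 0},
  {"offset": [0.1,0,10],"turn": 0},
])

```text
t: 6.5
eef_pos: [0.4272, -0.1144, 0.1905]
ee_rot: [3.141, -0.0, -1.571]
force: [-0.6, 0.2, 0.2]
width: 0.0639
```

Emit:
send_rows([
  {"offset": [0,0,0],"turn": 0},
  {"offset": [0,0,0],"turn": 0},
  {"offset": [0,0,0],"turn": 0},
  {"offset": [0,0,0],"turn": 0},
  {"offset": [0,0,0],"turn": 0},
  {"offset": [0,0,0],"turn": 0},
], hand=-1)

```text
t: 7.1
eef_pos: [0.4269, -0.1143, 0.1914]
ee_rot: [-3.141, 0.0, -1.571]
force: [-2.4, 1.3, 7.6]
width: 0.0397
```

Emit:
send_rows([
  {"offset": [0,0,-3],"turn": 0},
  {"offset": [0,0,-7],"turn": 0},
  {"offset": [-1,0,-11],"turn": 0},
  {"offset": [-3,-3,-13],"turn": 0},
  {"offset": [-4.6,-7,-13],"turn": 0},
  {"offset": [-4.6,-11,-13],"turn": 0},
  {"offset": [-4.6,-15,-13],"turn": 0},
  {"offset": [-4.6,-18,-13],"turn": 0},
])

```text
t: 7.9
eef_pos: [0.6087, -0.0682, 0.3206]
ee_rot: [-3.141, 0.0, -1.571]
force: [0.4, 1.2, -1.4]
width: 0.0395
```

Emit:
send_rows([
  {"offset": [0,0,0],"turn": 0},
  {"offset": [0,0,1.5],"turn": 0},
  {"offset": [0,0,3.5],"turn": 0},
  {"offset": [0,0,4.8],"turn": 0},
  {"offset": [0,0,5.4],"turn": 0},
  {"offset": [0,0,5.6],"turn": 0},
  {"offset": [0,0,5.6],"turn": 0},
  {"offset": [0,0,5.6],"turn": 0},
])

```text
t: 8.7
eef_pos: [0.6071, -0.0683, 0.2655]
ee_rot: [-3.14, 0.0, -1.571]
force: [0.5, 0.3, -0.4]
width: 0.0395
```

Emit:
send_rows([
  {"offset": [0,0,0],"turn": 0},
  {"offset": [0,0,0],"turn": 0},
  {"offset": [0,0,0],"turn": 0},
  {"offset": [0,0,-2],"turn": 0},
  {"offset": [0,0,-5],"turn": 0},
  {"offset": [0,0,-9],"turn": 0},
  {"offset": [0,0,-12],"turn": 0},
  {"offset": [0,0,-12],"turn": 0},
], hand=0.45)

```text
t: 9.5
eef_pos: [0.6079, -0.0685, 0.3901]
ee_rot: [-3.133, 0.0, -1.57]
force: [1.4, 0.1, -0.7]
width: 0.0634
```

Emit:
send_rows([
  {"offset": [-3,2,0],"turn": 0},
  {"offset": [-7,5,0],"turn": 0},
  {"offset": [-11,7.5,0],"turn": 0},
  {"offset": [-15,10,0],"turn": 0},
  {"offset": [-19,12.5,0],"turn": 0},
  {"offset": [-23,15,0],"turn": 0},
  {"offset": [-27,17.5,0],"turn": 0},
  {"offset": [-30,19.5,0],"turn": 0},
])

```text
t: 10.3
eef_pos: [0.4102, 0.2333, 0.3846]
ee_rot: [-3.141, 0.001, -1.57]
force: [-0.2, 0.1, -0.3]
width: 0.0637
```

Emit:
send_rows([
  {"offset": [-2,1.5,0],"turn": 0},
  {"offset": [-3.5,2.3,2],"turn": 0},
  {"offset": [-3.5,2.3,5],"turn": 0},
  {"offset": [-3.5,2.3,7],"turn": 0},
  {"offset": [-3.5,2.3,7],"turn": 0},
  {"offset": [-3.5,2.3,7],"turn": 0},
])

```text
t: 10.9
eef_pos: [0.389, 0.2667, 0.3149]
ee_rot: [3.142, -0.001, -1.571]
force: [0.9, 0.7, 1.4]
width: 0.0634
```

```bash
python3 - <<'E'
from h import *
s=get_state();print(s['eef_pos'].round(4),s['q'].round(3))
im,P,f=cloud("wrist"); cv2.imwrite("pics/w3.png",im)
m=(np.hypot(P[...,0]-.3885,P[...,1]-.267)<.04)&(abs(P[...,2]-.065)<.005)
c,r=cv2.minEnclosingCircle(P[m][:,:2].astype(np.float32)); print(m.sum(),c,r)
im,P,f=cloud("top"); cv2.imwrite("pics/t3.png",cv2.resize(im[90:320,90:450],None,fx=2,fy=2))
E
```

```text
[0.389  0.2667 0.3149] [ 1.02   0.105 -0.55   0.    -0.917 -1.02 ]
1718 (0.38641953468322754, 0.26606231927871704) 0.0204180758446455
```

View pics/t3.png

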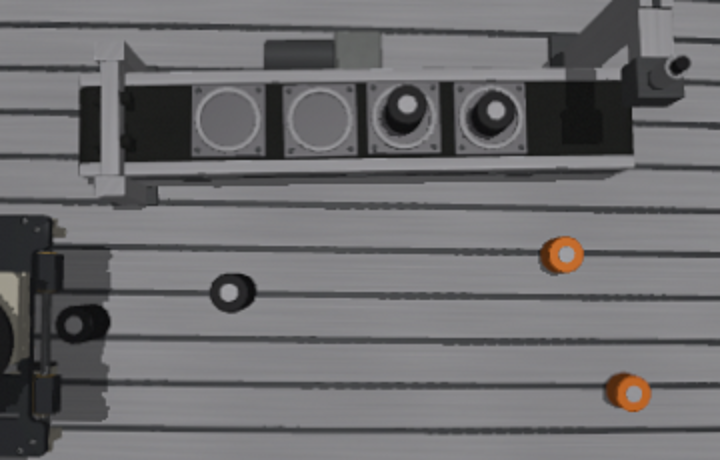

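The top view shows pieces 35 and 50 upright in the two rings nearest the probe, at (492,112) and (406,108). The gripper is above piece_65.

Emit:
send_rows([
  {"offset": [0,0.1,4],"turn": 0},
  {"offset": [0,0.1,7.5],"turn": 0},
  {"offset": [0,0.1,10],"turn": 0},
  {"offset": [0,0.1,11.6],"turn": 0},
  {"offset": [0,0.1,11.6],"turn": 0},
  {"offset": [0,0.1,11.6],"turn": 0},
])

```text
t: 11.6
eef_pos: [0.3883, 0.2671, 0.1996]
ee_rot: [-3.141, 0.001, -1.571]
force: [-0.0, 0.4, 0.0]
width: 0.0635
```

Emit:
send_rows([
  {"offset": [0,0,0],"turn": 0},
  {"offset": [0,0,0],"turn": 0},
  {"offset": [0,0,0],"turn": 0},
  {"offset": [0,0,0],"turn": 0},
  {"offset": [0,0,0],"turn": 0},
  {"offset": [0,0,0],"turn": 0},
], hand=-1)

```text
t: 12.2
eef_pos: [0.3879, 0.2668, 0.1993]
ee_rot: [-3.141, 0.001, -1.571]
force: [-2.0, -1.3, 7.6]
width: 0.0395
```

Emit:
send_rows([
  {"offset": [0,0,-3],"turn": 0},
  {"offset": [0,0,-7],"turn": 0},
  {"offset": [1,-1,-11],"turn": 0},
  {"offset": [4,-3.5,-14],"turn": 0},
  {"offset": [7,-6,-14],"turn": 0},
  {"offset": [10,-8.5,-14],"turn": 0},
  {"offset": [13,-11,-14],"turn": 0},
  {"offset": [16,-13.5,-14],"turn": 0},
])

```text
t: 13.0
eef_pos: [0.5234, 0.1052, 0.3387]
ee_rot: [-3.142, 0.0, -1.571]
force: [0.6, -0.0, -0.9]
width: 0.0395
```

Emit:
send_rows([
  {"offset": [3,-2.6,0],"turn": 0},
  {"offset": [6,-5.2,0],"turn": 0},
  {"offset": [8,-7,0],"turn": 0},
  {"offset": [8.9,-7.8,0],"turn": 0},
  {"offset": [8.9,-7.8,0],"turn": 0},
  {"offset": [8.9,-7.8,2],"turn": 0},
  {"offset": [8.9,-7.8,4],"turn": 0},
  {"offset": [8.9,-7.8,4.5],"turn": 0},
])

```text
t: 13.8
eef_pos: [0.5992, 0.0183, 0.2916]
ee_rot: [3.138, -0.0, -1.571]
force: [-0.8, 0.3, -1.6]
width: 0.0392
```

Emit:
send_rows([
  {"offset": [0,0,0.8],"turn": 0},
  {"offset": [0,0,1.6],"turn": 0},
  {"offset": [0,0,2],"turn": 0},
  {"offset": [0,0,2],"turn": 0},
  {"offset": [0,0,2],"turn": 0},
])

```text
t: 14.3
eef_pos: [0.6009, 0.0177, 0.274]
ee_rot: [-3.141, 0.0, -1.571]
force: [0.0, 0.1, -0.5]
width: 0.0394
```

Emit:
send_rows([
  {"offset": [0,0,0.1],"turn": 0},
  {"offset": [0,0,0.1],"turn": 0},
  {"offset": [0,0,0.1],"turn": 0},
])

```text
t: 14.6
eef_pos: [0.6008, 0.0176, 0.2729]
ee_rot: [-3.141, 0.0, -1.571]
force: [0.1, 0.1, -1.2]
width: 0.0395
```

Emit:
send_rows([
  {"offset": [0,0,0],"turn": 0},
  {"offset": [0,0,0],"turn": 0},
  {"offset": [0,0,0],"turn": 0},
  {"offset": [0,0,-2],"turn": 0},
  {"offset": [0,0,-5],"turn": 0},
  {"offset": [0,0,-9],"turn": 0},
  {"offset": [0,0,-12],"turn": 0},
  {"offset": [0,0,-12],"turn": 0},
], hand=0.45)

```text
t: 15.4
eef_pos: [0.6018, 0.0177, 0.398]
ee_rot: [-3.133, 0.001, -1.57]
force: [0.2, -0.1, 0.3]
width: 0.0633
```

Emit:
send_rows([
  {"offset": [-2,4,0],"turn": 0},
  {"offset": [-4,8,0],"turn": 0},
  {"offset": [-6,12,0],"turn": 0},
  {"offset": [-8,16,0],"turn": 0},
  {"offset": [-8.8,17.8,0],"turn": 0},
  {"offset": [-8.8,17.8,3],"turn": 0},
  {"offset": [-8.8,17.8,6],"turn": 0},
  {"offset": [-8.8,17.8,6],"turn": 0},
])

```text
t: 16.2
eef_pos: [0.4212, 0.1049, 0.3296]
ee_rot: [3.136, -0.003, -1.571]
force: [-0.3, 0.3, -0.1]
width: 0.0634
```

```bash
python3 - <<'E'
from h import *
s=get_state();print(s['eef_pos'].round(4),s['q'].round(3))
im,P,f=cloud("wrist"); cv2.imwrite("pics/w4.png",im)
m=(np.hypot(P[...,0]-.423,P[...,1]-.106)<.04)&(abs(P[...,2]-.08)<.005)
c,r=cv2.minEnclosingCircle(P[m][:,:2].astype(np.float32)); print(m.sum(),c,r)
im,P,f=cloud("top"); cv2.imwrite("pics/t4.png",cv2.resize(im[90:320,90:450],None,fx=2,fy=2))
E
```

```text
[0.4212 0.1049 0.3296] [ 0.701  0.024 -0.599 -0.001 -0.954 -0.701]
1718 (0.422036349773407, 0.10557083040475845) 0.020312240347266197
```

View pics/t4.png

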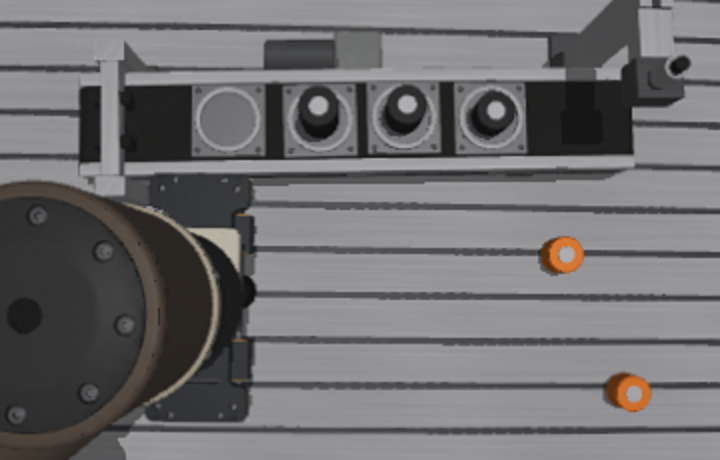

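Three pieces stand in their rings, at crop pixels (318,105), (406,105) and (495,110). The gripper is over piece_80.

Emit:
send_rows([
  {"offset": [0,0,4],"turn": 0},
  {"offset": [0,0,8],"turn": 0},
  {"offset": [0,0,11],"turn": 0},
  {"offset": [0,0,12.4],"turn": 0},
  {"offset": [0,0,12.4],"turn": 0},
  {"offset": [0,0,12.4],"turn": 0},
])

```text
t: 16.9
eef_pos: [0.4237, 0.1061, 0.2098]
ee_rot: [-3.14, 0.0, -1.571]
force: [-0.2, 0.4, 0.8]
width: 0.0635
```

Emit:
send_rows([
  {"offset": [0,0,0],"turn": 0},
  {"offset": [0,0,0],"turn": 0},
  {"offset": [0,0,0],"turn": 0},
  {"offset": [0,0,0],"turn": 0},
  {"offset": [0,0,0],"turn": 0},
  {"offset": [0,0,0],"turn": 0},
], hand=-1)

```text
t: 17.5
eef_pos: [0.423, 0.1058, 0.2092]
ee_rot: [-3.141, 0.0, -1.571]
force: [-1.7, -0.6, 7.2]
width: 0.0394
```

Emit:
send_rows([
  {"offset": [0,0,-3],"turn": 0},
  {"offset": [0,0,-7],"turn": 0},
  {"offset": [0,0,-11],"turn": 0},
  {"offset": [-0.5,-3,-14],"turn": 0},
  {"offset": [-0.5,-7,-14],"turn": 0},
  {"offset": [-0.5,-11,-14],"turn": 0},
  {"offset": [-0.5,-15,-14],"turn": 0},
  {"offset": [-0.5,-17.7,-14],"turn": 0},
])

```text
t: 18.3
eef_pos: [0.6019, 0.1104, 0.348]
ee_rot: [3.141, -0.0, -1.571]
force: [-0.7, 1.2, -1.4]
width: 0.0392
```

Emit:
send_rows([
  {"offset": [0,0,0],"turn": 0},
  {"offset": [0,0,2],"turn": 0},
  {"offset": [0,0,4],"turn": 0},
  {"offset": [0,0,5.5],"turn": 0},
  {"offset": [0,0,6.3],"turn": 0},
  {"offset": [0,0,6.5],"turn": 0},
  {"offset": [0,0,6.6],"turn": 0},
  {"offset": [0,0,6.6],"turn": 0},
])

```text
t: 19.1
eef_pos: [0.5999, 0.1108, 0.2834]
ee_rot: [-3.141, 0.0, -1.571]
force: [0.3, 0.5, -0.5]
width: 0.0396
```

Emit:
send_rows([
  {"offset": [0,0,0],"turn": 0},
  {"offset": [0,0,0],"turn": 0},
  {"offset": [0,0,0],"turn": 0},
  {"offset": [0,0,-2],"turn": 0},
  {"offset": [0,0,-5],"turn": 0},
  {"offset": [0,0,-9],"turn": 0},
  {"offset": [0,0,-12],"turn": 0},
  {"offset": [0,0,-12],"turn": 0},
], hand=0.45)

```text
t: 19.9
eef_pos: [0.6008, 0.1107, 0.4082]
ee_rot: [-3.133, 0.003, -1.57]
force: [0.2, -0.2, 0.6]
width: 0.0635
```

Emit:
send_rows([
  {"offset": [0,4,0],"turn": 0},
  {"offset": [0,8,0],"turn": 0},
  {"offset": [0,12,0],"turn": 0},
  {"offset": [0,15,0],"turn": 0},
  {"offset": [0,17,0],"turn": 0},
  {"offset": [0,17,0],"turn": 0},
])

```text
t: 20.5
eef_pos: [0.4276, 0.1101, 0.403]
ee_rot: [-3.141, 0.001, -1.57]
force: [-0.1, 0.7, -0.5]
width: 0.0635
```

```bash
python3 - <<'E'
from h import *
for n in ("top","scene"):
    im,P,f=cloud(n); cv2.imwrite(f"pics/{n}5.png",cv2.resize(im[90:320,90:450],None,fx=2,fy=2))
    for cx,cy,h in ((.607,-.159,.108),(.607,-.068,.123),(.601,.018,.138),(.6,.111,.153)):
        m=(np.hypot(P[...,0]-cx,P[...,1]-cy)<.035)&(P[...,2]>h-.006)&(P[...,2]<.2)
        c,r=cv2.minEnclosingCircle(P[m][:,:2].astype(np.float32)); print(n,m.sum(),np.round(c,4),round(r,4),"z %.4f"%np.median(P[m][:,2]))
s=get_state();print(s['t'],s['force'].round(1),s['width'])
E
```

```text
top 316 [ 0.6068 -0.1565] 0.02 z 0.1077
top 332 [ 0.6071 -0.0666] 0.0203 z 0.1225
top 331 [0.6002 0.0188] 0.0197 z 0.1377
top 359 [0.6008 0.1116] 0.0203 z 0.1528
scene 271 [ 0.6072 -0.157 ] 0.0204 z 0.1096
scene 270 [ 0.6088 -0.0684] 0.0205 z 0.1244
scene 254 [0.6025 0.0169] 0.0203 z 0.1396
scene 245 [0.6028 0.1101] 0.0209 z 0.1545
20.6 [0.9 1.4 0.2] 0.06366179953044832
```

View pics/top5.png

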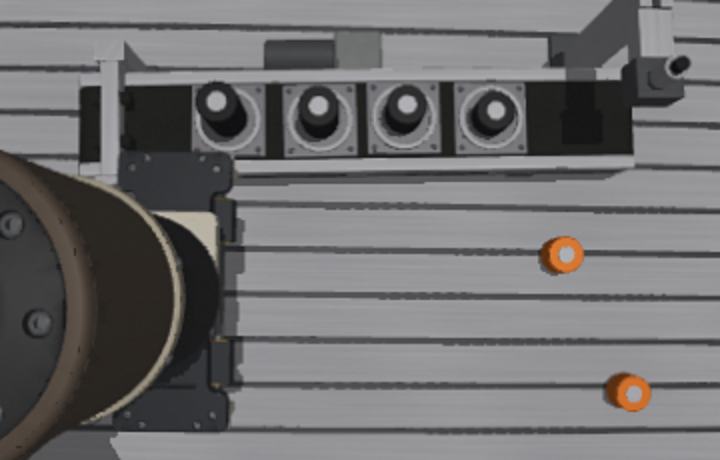

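View pics/scene5.png

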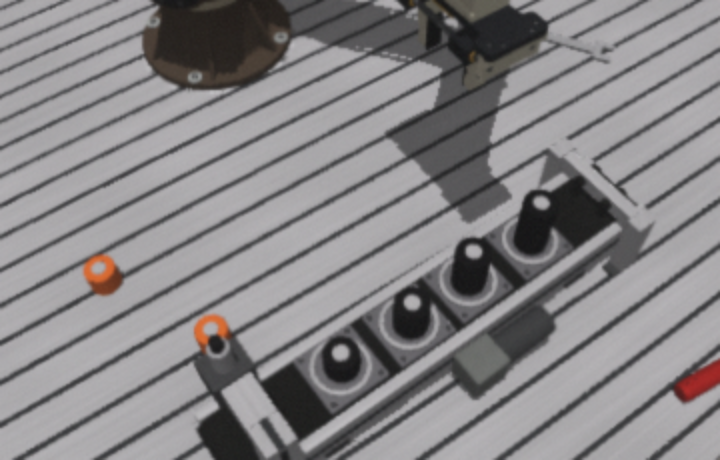

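All four pieces stand upright inside their rims, rising away from the probe stand. In the scene crop they are at (340,360), (411,315), (470,267) and (535,225). The orange pieces have not moved and the gripper is clear.

```bash
python3 -c "
from station import *
print(job_done())"
```

```text
the job is handed in; nothing more can be done
None
```

The four black test pieces now stand upright in the carrier pockets: 35 mm next to the probe stand, then 50 mm, 65 mm and 80 mm farthest away. I handed the job in at about 20.6 s of the 96 s allowed.

- **Heights:** in the top camera the piece tops read 107.7, 122.5, 137.7 and 152.8 mm. The expected heights are 108, 123, 138 and 153 mm. The scene camera read about 1.5 mm higher throughout, which is within its roughly 2 mm calibration.
- **Position:** each piece centre was within about 3 mm of its carrier's measured centre, and the pocket leaves 8 mm of play.
- **Surroundings:** the orange look-alikes were not moved, and the gripper was open and clear of everything. The largest force component in the readings after each move was under 8 N, while the gripper was closing on a piece.

No check failed. The hand-in gave no verdict.

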